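# Seat the index plate on the turntable's shaft and pin

## Robot

A 6-joint arm with a two-finger parallel gripper is mounted at the origin on the work surface. World frame = base frame: x ahead of the robot, y to its left, z up, the work surface at z = 0. Lengths are in m, angles in rad, forces in N, time in s.
With the tool pointing down it reaches from about 0.375 to 0.9 m from the base axis. Payload 3.1 kg.
Tool frame: the origin (TCP) lies midway between the tips of the shut fingers; the grasp point (between the pads) lies 19 mm behind it; z points along the fingers, y is the line along which they close (so a half turn about z gives the same grasp; the last joint's range is limited). The gripper opens to 85 mm and grips with 20 to 120 N. Pads are 22 mm wide; open, the fingers measure 114 mm over their backs; the gripper's body (76 mm by 85 mm) begins 54 mm behind the grasp point. The pads swing forward as they close: fully open they stand 13 mm farther back than shut.
Start: joints at [-1.31, 0.527, 1.433, -0, 1.181, -0.178], TCP at [0.266, -0.565, 0.231] pointing down, gripper open.
Joint ranges: [-3.08, 3.08], [-0.75, 2.2], [0.22, 2.44], [-1.43, 4.57], [0, 2.65], [-2.85, 2.85]. Speed limits (rad/s): [2.79, 2.79, 3.14, 3.14, 3.14, 3.14].

## Interface

Orientations are given as a unit quaternion [x, y, z, w].
In Python, from station import manip gives the robot as it stands. The module is installed in compiled form; this text tells all that it offers.
- The arm moves only by the tool apply_moves, never from a script. Its arguments are lists of equal length, an entry for each row: "claw": the gripper's target within -1 to 1 (fully open at 1, half-way at 0, shut at -1); "travel": the shift along the tool's x, y, z scaled (see below), a list of three; "turn": the turn, a rotation vector about the tool's x, y, z scaled (see below), a list of three. In form: {"claw": [claw, ...], "travel": [[dx, dy, dz], ...], "turn": [[rx, ry, rz], ...]}. A call has 1 to 5 rows; each row is the pose to reach, as a shift and turn from the pose commanded when the call began, along the tool's axes at that moment, turning the shorter way round; what a row does not reach only later rows make up. The controller multiplies each number of a shift by 800 mm and each number of a turn by 180 degrees. A row lasts 1/12 s, in which the tool goes at most 41.7 mm and 7.16 degrees, less where a joint would pass 70% of its speed; a pose out of reach is approached as far as the arm can. A call with a number of a shift or a turn outside -1 to 1 is refused whole. A call with a gripper value outside its range is refused whole. The fingers move at their own pace and stop on an object; "newtons" is the grip in N (left out, the last holds). Time passes only in rows, so rows that repeat a pose let the fingers close. It gives the time, the measured TCP pose, the force, the opening and the grip force at its end, in the units of the state.
- manip.sense(): the state, without advancing time (a new reading comes with each control period).
- manip.snapshot(name): name is "scene" or "top"; returns a dict with "pixels" (480x640x3 uint8, red, green, blue), "depth" (480x640 float32, m along the optical axis (not along the pixel's ray), 0 where there is no reading), "intrinsics" (3x3 intrinsics, pixels), "k1" (the pictures are not rectified: a ray, as slopes to the right and down, at radius r is drawn at 1 + k1 r^2 times it, then the intrinsics apply), "R" (3x3) and "t" (3): a world point X has camera coordinates R X + t. Camera axes: x right, y down, z forward; pixel columns grow to the right and rows downward; lengths in m; the calibration is good to about 2 mm. A picture is of the moment at which its call begins.
- manip.sign_off(): hands the job in; it is judged then, once.
The state is a dict: "t": time; "q": joint angles; "qd": joint speeds; "tau": joint torques, N m; "tcp_pos": TCP position; "tool_rot": TCP orientation; "force": force on the tool from outside, world axes, zero at the start; "ft_torque": the same for the moment, N m; "finger_gap": opening from 0.0 (shut) to 1.0 (fully open); "gripper_force": force on a finger pad.
Only numpy, scipy, OpenCV 4.12 (cv2) and the standard library are available. Lean on these libraries where they do the work, as an engineer would, in place of code of your own. Each camera call takes 0.05 s, during which the arm holds its last target. There are 200 camera calls.

## Task

Lift the aluminium index plate off its sloping stand by its red handle and lower it, handle up, gently over the turntable's central shaft and the brass anti-rotation pin together, until it lies flat and fully home on the hub; then let go of it. Feel for the pin by turning the plate rather than forcing or dropping it, and leave the knob, the pine offcut and the spring catch on the rim where they are.

Things in the scene. Friction and masses are not known exactly. Their poses are not given: they have to be found in the camera images.
- plate: loose index plate, 0.33 to 0.6 kg: aluminium slab 120 (x) x 115 (y) x 12 mm with a red bridge handle on its +z face, posts at x = -49 and +49 mm. Origin: centre of its underside. Through holes: 23 mm bore at the origin, 12.5 mm pin hole 42 mm from it along +y. At the start it lies on the stand at 30 degrees, x pointing up the slope, z leaning to the stand's -x.
- plate_handle (a point): centre of the handle's crossbar, where to grip: a square bar 14 x 14 mm along the plate's x, 88 mm free between the posts, its centre 80 mm above the plate's underside, straight above the bore; 61 mm free below it. Axes as the plate's: grip across y, approach along -z (on the stand the tool leans 30 degrees).
- turntable: fixed black iron turntable, locked: disc 350 mm across, top 45 mm above the bench. Origin: its centre at bench height, z up. Three black thumb latches 105 x 34 x 20 mm are screwed to the rim, clear of the plate's room. On the disc a light metal hub 112 mm across, top at 60 mm, with the steel shaft in its centre and the brass pin near +y (see hub_seat).
- hub_seat (a point): centre of the hub's flat top (60 mm up), axes as the turntable's. Shaft: 20 mm thick, 50 mm high from here, last 10 mm tapered. Pin: 10 mm thick, 22 mm high, tip tapered, 42 mm from the shaft's axis, up to 0.45 rad to either side of +y: its angle is NOT reported; see or feel it. The plate on the shaft rests on the pin, 22 mm high, until its pin hole is within about 3 degrees. Light force does not turn the hub.
- stand: fixed plywood stand: base 150 x 150 mm, face sloping 30 degrees and rising towards its +x, about 107 mm high, with a dark lip, 9 mm high, at its lower (-x) edge that holds the plate. Origin: centre of its base on the bench; z up.
- knob_mid (a point): middle of the loose nickel cabinet knob, 42 mm across, 36 mm high, on the rim of the turntable; to be left alone.
- stile_mid (a point): middle of the loose pine door stile offcut, 85 x 42 x 32 mm, on the rim; to be left alone.
- catch_mid (a point): 10 mm above the underside of the loose chrome spring catch, 65 x 26 x 20 mm, on the rim; to be left alone.
Not all that is in view belongs to the job. Leave any green or orange look-alike of the plate alone.

How it is judged:
By the outcome, as a careful person would: the job done as asked, in the order asked, and still so for the second after the job is handed in, with the robot touching nothing.
It also fails if it takes over 61 s, if anything falls off the work surface, if the arm or the gripper's body presses on something with over 40 N, if the wrist force passes 120 N, or if a joint passes its speed limit or range.

## Working session

There is one attempt and no reset: what is moved stays moved. The work goes in short steps, Python scripts to look and compute and a tool call to move; the robot and the scene stay as the last step left them, time stands still between calls to the robot, and variables do not carry over. Pictures are saved under pics/ and viewed, at most 10 in all, crops included, and the job is handed in when it is done.

Besides the shell and the picture viewer there is one more tool, called after "Emit:" as a command line: name --argument value ..., lists and objects as JSON in quotes. apply_moves: Moves the arm, as the interface text tells. Shifts and turns lie within -1 to 1; 1 stands for 800 mm of shift or 180 degrees of turn. Its arguments: {"type":"object","properties":{"claw":{"type":"array","items":{"type":"number"}},"travel":{"type":"array","items":{"type":"array","items":{"type":"number"}}},"turn":{"type":"array","items":{"type":"array","items":{"type":"number"}}},"newtons":{"type":"number"}},"required":["claw","travel","turn"]}

```bash
mkdir -p pics; cat > h.py <<'E'
import numpy as np, cv2
from scipy.spatial.transform import Rotation as Ro
from station import manip
def snap(n):
    s=manip.snapshot(n); return s
def save(s,name): cv2.imwrite('pics/'+name,s['pixels'][:,:,::-1])
def norm(s,uv):
    K=np.array(s['intrinsics']);d=(np.atleast_2d(uv).astype(float)-K[:2,2])/[K[0,0],K[1,1]]
    x=d.copy()
    for _ in range(15): x=d/(1+s['k1']*(x**2).sum(1,keepdims=True))
    return x
def pts(s,uv,z):  # by depth z along axis
    x=norm(s,uv); P=np.c_[x,np.ones(len(x))]*np.reshape(z,(-1,1))
    return (P-s['t'])@np.array(s['R'])
def plane(s,uv,h):
    x=norm(s,uv);R=np.array(s['R']);d=np.c_[x,np.ones(len(x))]@R;c=-R.T@s['t']
    return c+d*((h-c[2])/d[:,2])[:,None]
def cloud(s):
    v,u=np.mgrid[:480,:640]; P=pts(s,np.c_[u.ravel(),v.ravel()],s['depth'].ravel()).reshape(480,640,3)
    P[s['depth']==0]=np.nan
    return P
def proj(s,X):
    c=np.atleast_2d(X)@np.array(s['R']).T+s['t'];x=c[:,:2]/c[:,2:];x=x*(1+s['k1']*(x**2).sum(1,keepdims=True));K=s['intrinsics']
    return x*[K[0][0],K[1][1]]+[K[0][2],K[1][2]]
E
python3 - <<'E'
from h import *
for n in('scene','top'):
    s=snap(n);save(s,n+'0.png');print(n,-np.array(s['R']).T@s['t'],s['k1'],s['intrinsics'][0])
print(manip.sense())
E
```

```text
scene [0.9190334  0.48541328 0.72721925] -0.12980542446975768 [507.27911383   0.         314.38323493]
top [0.54189559 0.0301775  0.95581336] -0.026681028930069312 [441.69558053   0.         314.80321945]
{'t': 0.1, 'q': array([-1.30953625e+00,  5.28358174e-01,  1.43379392e+00, -6.42814494e-06,
        1.18139631e+00, -1.78513249e-01]), 'qd': array([ 9.37582930e-04, -9.90582077e-04, -2.43031386e-03, -9.40343332e-04,
        5.86918087e-04, -3.65536516e-05]), 'tau': array([-5.46087867e-04, -4.43305707e+01, -1.78585696e+01, -2.73449878e-04,
        3.86917251e-03,  3.76850124e-06]), 'tcp_pos': array([ 0.26593042, -0.56488189,  0.23043442]), 'tool_rot': array([ 9.75921443e-01,  2.18120107e-01, -4.34161618e-05, -9.76914167e-04]), 'force': array([ 0.35368401, -0.36099147,  0.66287595]), 'ft_torque': array([-0.02308971,  0.01129757, -0.00647826]), 'gripper_force': 0.0, 'finger_gap': 1.001135833000921}
```

View pics/scene0.png

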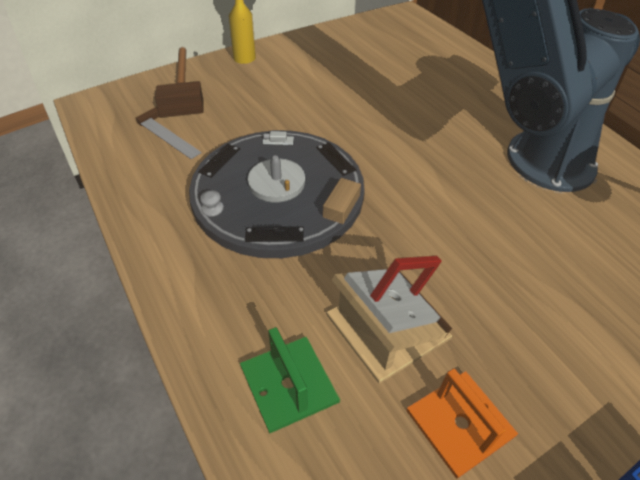

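View pics/top0.png

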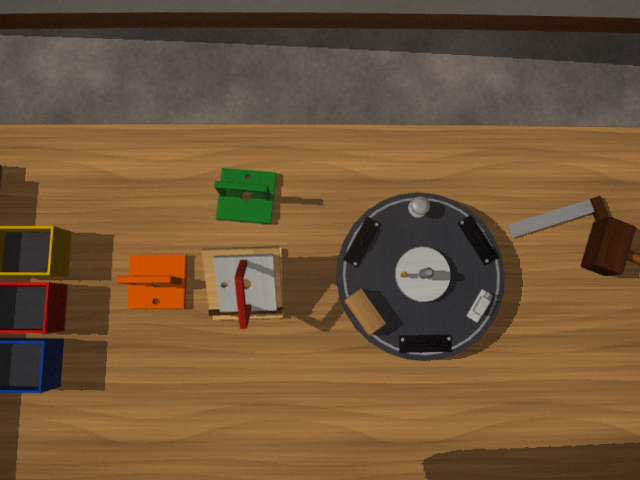

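The images show the grey plate with the red handle on the plywood stand: scene (405,280), top (243,290). Look-alikes are the green plate at scene (290,380), the orange plate at scene (463,420) and the red bin at top (30,308). I choose the grey plate with the red handle on the stand. In the top view the turntable hub is at (422,274), the shaft at (427,272) and the pin at (404,274).

```bash
python3 - <<'E'
from h import *
S={n:snap(n) for n in('scene','top')}
box={'scene':(250,300,370,445),'top':(255,335,205,285)}
ims=[]
for n,s in S.items():
    P=cloud(s);h=cv2.cvtColor(s['pixels'],cv2.COLOR_RGB2HSV).astype(int);a,b,c,d=box[n]
    M=np.zeros((480,640),bool);M[a:b,c:d]=1
    red=M&((h[...,0]<6)|(h[...,0]>174))&(h[...,1]>150)
    Q=P[red];Q=Q[~np.isnan(Q).any(1)];print(n,'red',len(Q),np.median(Q,0),Q.min(0),Q.max(0))
    g=M&(h[...,1]<40)&(h[...,2]>90)
    Q=P[g];Q=Q[~np.isnan(Q).any(1)]
    c0=np.median(Q,0);
    for _ in range(4):
        c0=Q.mean(0);u,sv,vt=np.linalg.svd(Q-c0,full_matrices=False);nn=vt[2]*np.sign(vt[2][2]);r=(Q-c0)@nn;Q=Q[abs(r)<max(.002,1.5*r.std())]
    print(n,'plate',len(Q),c0,nn,r.std(),np.degrees(np.arccos(nn[2])))
    # outline rect of the plate in its plane
    up=np.array([-nn[0],-nn[1],0]);up=up-up@nn*nn;up/=np.linalg.norm(up);yy=np.cross(nn,up)
    A=np.c_[(Q-c0)@up,(Q-c0)@yy];rc=cv2.minAreaRect(A.astype(np.float32)*1000);print('up',up,'rect',rc, 'centre',c0+rc[0][0]/1000*up+rc[0][1]/1000*yy)
    # hub
    tb={'scene':(150,210,240,312),'top':(245,303,390,456)}[n];M[:]=0;M[tb[0]:tb[1],tb[2]:tb[3]]=1
    w=M&(h[...,1]<45)&(h[...,2]>110);Q=P[w];Q=Q[~np.isnan(Q).any(1)];Hh=Q[abs(Q[:,2]-.06)<.006]
    cn=max(cv2.findContours(w.astype(np.uint8),cv2.RETR_EXTERNAL,cv2.CHAIN_APPROX_NONE)[0],key=len)[:,0]
    W=plane(s,cv2.convexHull(cn)[:,0],.06);cc,rr=cv2.minEnclosingCircle(W[:,:2].astype(np.float32));print('hub z',np.median(Hh[:,2]),'circ',cc,rr)
    T=Q[Q[:,2]>.1];print('shaft',len(T),T.mean(0) if len(T) else 0,Q[:,2].max())
    br=M&(h[...,0]>8)&(h[...,0]<28)&(h[...,1]>90);Q=P[br];Q=Q[~np.isnan(Q).any(1)];print('pin',len(Q),np.median(Q,0),Q.max(0), 'px',np.argwhere(br).mean(0)[::-1])
    crop=s['pixels'][tb[0]:tb[1],tb[2]:tb[3]] ;ims.append(cv2.resize(crop,(400,300)))
    ims.append(cv2.resize(s['pixels'][a-5:b+5,c-5:d+5],(400,300)))
cv2.imwrite('pics/crop1.png',np.vstack([np.hstack(ims[:2]),np.hstack(ims[2:])])[...,::-1])
E
```

```text
scene red 1045 [0.55941555 0.16236016 0.13376825] [0.49970369 0.15232898 0.05947053] [0.62463973 0.16806824 0.17175056]
scene plate 683 [0.56756788 0.14018335 0.07220872] [-0.50543784 -0.00639553  0.86283932] 0.0006895037198066523 30.36310796400574
up [0.86277025 0.01091701 0.5054783 ] rect ((9.196208953857422, -6.134937286376953), (70.28700256347656, 125.05097961425781), 83.74284362792969) centre [0.57557972 0.1341493  0.07685721]
hub z 0.059405382567484274 circ (0.6015228033065796, -0.1934434026479721) 0.06683877855539322
shaft 47 [ 0.60299825 -0.19386386  0.10495688] 0.11033285316390126
pin 36 [ 0.60279697 -0.15316543  0.07427902] [ 0.6053715  -0.15007795  0.08415547] px [286.58333333 184.52777778]
top red 538 [0.55307217 0.15627476 0.14343463] [0.49978037 0.14952064 0.06054973] [0.62627412 0.16440635 0.1739489 ]
top plate 2081 [0.58409257 0.1543024  0.08362298] [-0.50179014 -0.01415325  0.8648736 ] 0.000970758290138246 30.131724838912607
up [0.86452978 0.0243845  0.5019897 ] rect ((-3.7572097778320312, 3.5558090209960938), (113.30301666259766, 121.55970764160156), 89.87930297851562) centre [0.5807441  0.15776518 0.0817369 ]
hub z 0.06123660662589968 circ (0.6033726930618286, -0.1982896625995636) 0.0565546490252018
shaft 27 [ 0.60277653 -0.19648623  0.11048539] 0.1149389906347315
pin 26 [ 0.60082507 -0.15554586  0.08141666] [ 0.60625046 -0.15087827  0.08516174] px [403.46153846 274.15384615]
```

View pics/crop1.png

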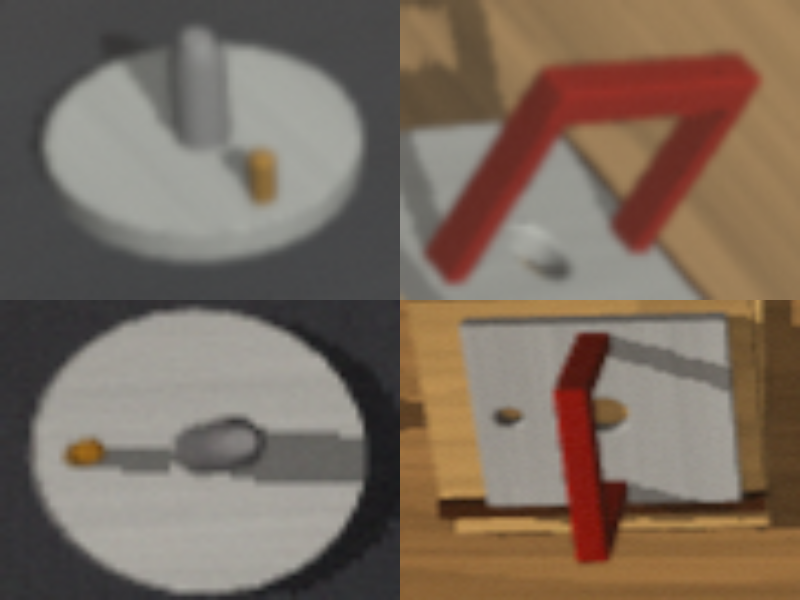

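The crops confirm the red-handled grey plate on plywood, with its pin hole on the world +y side of the bore. The brass pin stands almost exactly at the shaft's +y. Next I refine the crossbar and plan the pre-grasp.

```bash
cat >> h.py <<'E'
def rel(pos,R,st=None):
    st=st or manip.sense();T=Ro.from_quat(st['tool_rot'])
    d=T.inv().apply(np.array(pos)-st['tcp_pos']);w=(T.inv()*Ro.from_matrix(R)).as_rotvec()
    print('tcp',np.round(st['tcp_pos'],4),'travel',np.round(d/.8,4),'turn',np.round(w/np.pi,4),'mm',np.round(d*1e3,1),'deg',np.round(np.degrees(w),2),'F',np.round(st['force'],1),'gap',round(st['finger_gap'],3),'t',st['t'])
    return d,w
def tool(x,z): # tool axes with x, z wanted
    z=np.array(z)/np.linalg.norm(z);x=np.array(x)-np.dot(x,z)*z;x/=np.linalg.norm(x);return np.c_[x,np.cross(z,x),z]
E
python3 - <<'E'
from h import *
n=np.array([-.5,-.0,.866]);
for nm,b in(('top',(255,335,205,285)),('scene',(250,300,370,445))):
    s=snap(nm);P=cloud(s);h=cv2.cvtColor(s['pixels'],cv2.COLOR_RGB2HSV).astype(int);M=np.zeros((480,640),bool);M[b[0]:b[1],b[2]:b[3]]=1
    red=M&((h[...,0]<6)|(h[...,0]>174))&(h[...,1]>150)
    Q=P[red];Q=Q[~np.isnan(Q).any(1)]
    hh=(Q-[.581,.1575,.0817])@n*1000; print(nm,np.percentile(hh,[1,10,50,90,99]))
    T=Q[hh>(70 if nm=='top' else 62)];c=T.mean(0);u,sv,vt=np.linalg.svd(T-c,full_matrices=False);d=vt[0]*np.sign(vt[0][0])
    a=(T-c)@d;mid=c+d*(a.max()+a.min())/2
    print(len(T),'dir',d,'elev',np.degrees(np.arcsin(d[2])),'yaw',np.degrees(np.arctan2(d[1],d[0])),'len',np.ptp(a),'mid',mid,'h',np.median(hh[hh>60]))
R=tool([.866,.0,.5],[.5,0,-.866])
z=R[:,2];bar=np.array([.547,.157,.1405])
print('pre');rel(bar+(.019-.10)*z,R)
E
```

```text
top [ 2.53902534 23.19921142 73.97304925 76.22465761 77.55043593]
375 dir [0.86320529 0.02805121 0.50407316] elev 30.269846269340594 yaw 1.86126130015578 len 0.10591997815767838 mid [0.54457404 0.15657696 0.14690874] h 74.51937508052416
scene [ 3.07905991 13.39570848 56.50592533 73.81784429 74.63920388]
474 dir [0.8702433  0.01080036 0.49250376] elev 29.505279747495578 yaw 0.7110460914959544 len 0.10626749046163034 mid [0.54693923 0.16166231 0.14355204] h 71.86949909060979
pre
tcp [ 0.2661 -0.5652  0.2309] travel [ 0.6563 -0.6889  0.026 ] turn [-0.0369  0.164   0.1367] mm [ 525.1 -551.1   20.8] deg [-6.64 29.51 24.6 ] F [-0.2  0.  -0.2] gap 1.003 t 0.3
```

Emit:
apply_moves --claw '[1,1,1,1,1]' --travel '[[0.033,-0.035,0.0],[0.066,-0.069,0.0],[0.099,-0.104,0.0],[0.132,-0.138,0.0],[0.164,-0.172,0.0]]' --turn '[[0,0,0],[0,0,0],[0,0,0],[0,0,0],[0,0,0]]' --newtons 60

```text
t: 0.72
tcp_pos: [0.3265, -0.3834, 0.2313]
tool_rot: [0.976, 0.218, 0.0, -0.0]
force: [0.6, 0.4, -0.1]
finger_gap: 1.005
gripper_force: 0.0
```

Emit:
apply_moves --claw '[1,1,1,1,1]' --travel '[[0.033,-0.035,0.0],[0.066,-0.069,0.0],[0.099,-0.104,0.0],[0.132,-0.138,0.0],[0.164,-0.172,0.0]]' --turn '[[0,0,0],[0,0,0],[0,0,0],[0,0,0],[0,0,0]]'

```text
t: 1.13
tcp_pos: [0.3867, -0.2031, 0.2315]
tool_rot: [0.976, 0.218, 0.0, 0.0]
force: [-0.1, -0.3, 0.5]
finger_gap: 0.999
gripper_force: 0.0
```

Emit:
apply_moves --claw '[1,1,1,1,1]' --travel '[[0.033,-0.035,0.0],[0.066,-0.069,0.0],[0.099,-0.104,0.0],[0.132,-0.138,0.0],[0.164,-0.172,0.0]]' --turn '[[0,0,0],[0,0,0],[0,0,0],[0,0,0],[0,0,0]]'

```text
t: 1.55
tcp_pos: [0.4469, -0.0225, 0.2316]
tool_rot: [0.976, 0.218, 0.0, 0.0]
force: [0.8, -0.8, -0.5]
finger_gap: 1.001
gripper_force: 0.0
```

```bash
python3 - <<'E'
from h import *
y=np.radians(1.2);n=np.array([-.5*np.cos(y),-.5*np.sin(y),.866]);R=tool([.866*np.cos(y),.866*np.sin(y),.5],-n)
z=R[:,2];bar=np.array([.5475,.157,.1406])
rel(bar+(.018-.10)*z,R)
E
```

```text
tcp [ 0.4469 -0.0225  0.2316] travel [ 0.1624 -0.1704  0.025 ] turn [-0.0348  0.164   0.1303] mm [ 130.  -136.3   20. ] deg [-6.26 29.51 23.45] F [ 0.8 -0.8 -0.5] gap 1.001 t 1.55
```

Emit:
apply_moves --claw '[1,1,1,1,1]' --travel '[[0.03,-0.034,0.005],[0.065,-0.068,0.01],[0.1,-0.102,0.015],[0.13,-0.136,0.02],[0.162,-0.17,0.025]]' --turn '[[-0.006,0.029,0.023],[-0.012,0.058,0.046],[-0.018,0.087,0.069],[-0.024,0.116,0.092],[-0.03,0.145,0.115]]'

```text
t: 1.97
tcp_pos: [0.5009, 0.142, 0.2122]
tool_rot: [0.976, 0.046, 0.214, -0.001]
force: [-0.8, -2.5, -0.0]
finger_gap: 0.996
gripper_force: 0.0
```

```bash
cat > pre.py <<'E'
from h import *
import sys
y=np.radians(1.2);n=np.array([-.5*np.cos(y),-.5*np.sin(y),.866]);R=tool([.866*np.cos(y),.866*np.sin(y),.5],-n)
z=R[:,2];bar=np.array([.5475,.157,.1406])
rel(bar+(.018-float(sys.argv[1]))*z,R)
E
python3 pre.py .1
```

```text
tcp [0.5009 0.142  0.2122] travel [ 0.0076 -0.017   0.004 ] turn [-0.0054  0.0294  0.0224] mm [  6.1 -13.6   3.2] deg [-0.98  5.29  4.04] F [-0.8 -2.5 -0. ] gap 0.996 t 1.9667
```

Emit:
apply_moves --claw '[1,1,1,1,1]' --travel '[[0.008,-0.017,0.004],[0.008,-0.017,0.004],[0.008,-0.017,0.004],[0.008,-0.017,0.004],[0.008,-0.017,0.004]]' --turn '[[-0.005,0.026,0.02],[-0.005,0.026,0.02],[-0.005,0.026,0.02],[-0.005,0.026,0.02],[-0.005,0.026,0.02]]'

```text
t: 2.38
tcp_pos: [0.5085, 0.1533, 0.2122]
tool_rot: [0.967, 0.015, 0.252, -0.001]
force: [-1.0, -0.2, 1.1]
finger_gap: 1.005
gripper_force: 0.0
```

```bash
python3 pre.py 0; python3 - <<'E'
from h import *
s=snap('scene');t=snap('top')
cv2.imwrite('pics/pre.png',np.hstack([cv2.resize(s['pixels'][130:350,320:520],(400,440)),cv2.resize(t['pixels'][220:360,180:310],(400,440))])[...,::-1])
E
```

```text
tcp [0.5085 0.1533 0.2122] travel [-0.0007 -0.0037  0.1244] turn [0.0002 0.0042 0.0033] mm [-0.6 -3.  99.5] deg [0.03 0.75 0.59] F [-1.  -0.2  1.1] gap 1.005 t 2.3833
```

View pics/pre.png

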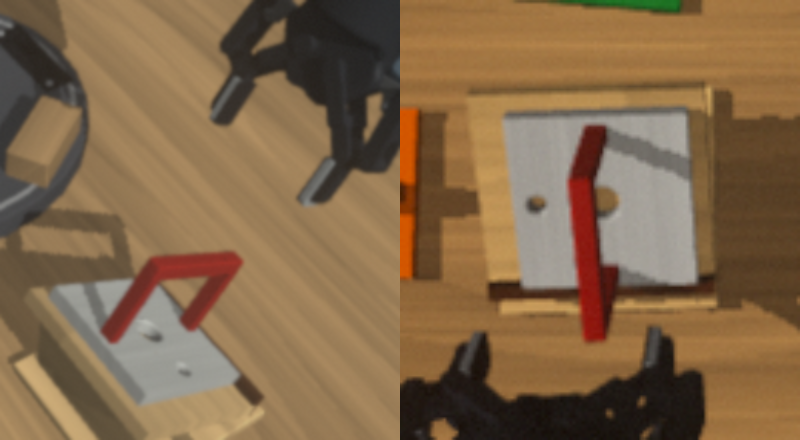

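The open fingers straddle the red bar: in the left half of the picture they are at (235,95) and (320,180) with the bar at (200,265); on the right the bar's end is at (594,335). I advance along the tool's z.

Emit:
apply_moves --claw '[1,1,1,1,1]' --travel '[[0,-0.004,0.025],[0,-0.004,0.05],[0,-0.004,0.075],[0,-0.004,0.1],[0,-0.004,0.124]]' --turn '[[0,0.004,0.003],[0,0.004,0.003],[0,0.004,0.003],[0,0.004,0.003],[0,0.004,0.003]]'

```text
t: 2.9
tcp_pos: [0.555, 0.1564, 0.1291]
tool_rot: [0.966, 0.009, 0.259, -0.002]
force: [1.5, -0.7, -0.4]
finger_gap: 1.001
gripper_force: 0.0
```

```bash
python3 pre.py 0
```

```text
tcp [0.555  0.1564 0.1291] travel [-0.0009 -0.001   0.0053] turn [ 0.0008  0.0002 -0.0003] mm [-0.8 -0.8  4.3] deg [ 0.14  0.03 -0.05] F [ 1.5 -0.7 -0.4] gap 1.001 t 2.9
```

Emit:
apply_moves --claw '[0,-1,-1,-1,-1]' --travel '[[0,0,0],[0,0,0],[0,0,0],[0,0,0],[0,0,0]]' --turn '[[0,0,0],[0,0,0],[0,0,0],[0,0,0],[0,0,0]]' --newtons 90

```text
t: 3.32
tcp_pos: [0.5537, 0.1572, 0.1313]
tool_rot: [0.966, 0.01, 0.259, -0.002]
force: [0.4, -0.3, -0.6]
finger_gap: 0.298
gripper_force: 0.0
```

Emit:
apply_moves --claw '[-1,-1,-1,-1,-1]' --travel '[[0,0,0],[0,0,0],[0,0,0],[0,0,0],[0,0,0]]' --turn '[[0,0,0],[0,0,0],[0,0,0],[0,0,0],[0,0,0]]'

```text
t: 3.73
tcp_pos: [0.5536, 0.1572, 0.1314]
tool_rot: [0.966, 0.011, 0.259, -0.001]
force: [-3.1, -1.9, 4.9]
finger_gap: 0.135
gripper_force: 88.4
```

```bash
python3 pre.py 0
```

```text
tcp [0.5536 0.1572 0.1314] travel [-0.0008  0.      0.0088] turn [ 0.0007 -0.0003  0.0006] mm [-0.7  0.   7. ] deg [ 0.12 -0.06  0.11] F [-3.1 -1.9  4.9] gap 0.135 t 3.7333
```

Settled 7 mm short of the intended depth, so I regrasp deeper for full pad contact.

Emit:
apply_moves --claw '[0.2,0.2,0.2,0.2,0.2]' --travel '[[0,0,0],[0,0,0],[-0.001,0,0.004],[-0.001,0,0.008],[-0.001,0,0.008]]' --turn '[[0,0,0],[0,0,0],[0,0,0],[0,0,0],[0,0,0]]'

```text
t: 4.15
tcp_pos: [0.5563, 0.1574, 0.124]
tool_rot: [0.966, 0.011, 0.259, -0.002]
force: [-0.8, 0.1, 0.2]
finger_gap: 0.601
gripper_force: 0.0
```

Emit:
apply_moves --claw '[0.2,0.2,-1,-1,-1]' --travel '[[0,0,0],[0,0,0],[0,0,0],[0,0,0],[0,0,0]]' --turn '[[0,0,0],[0,0,0],[0,0,0],[0,0,0],[0,0,0]]'

```text
t: 4.57
tcp_pos: [0.5562, 0.1574, 0.1244]
tool_rot: [0.966, 0.01, 0.259, -0.002]
force: [0.5, 0.1, -0.5]
finger_gap: 0.181
gripper_force: 0.0
```

Emit:
apply_moves --claw '[-1,-1,-1,-1,-1]' --travel '[[0,0,0],[0,0,0],[0,0,0],[0,0,0],[0,0,0]]' --turn '[[0,0,0],[0,0,0],[0,0,0],[0,0,0],[0,0,0]]'

```text
t: 4.98
tcp_pos: [0.5561, 0.1572, 0.1246]
tool_rot: [0.966, 0.011, 0.259, -0.002]
force: [-3.3, -2.1, 5.7]
finger_gap: 0.144
gripper_force: 88.5
```

```bash
python3 pre.py 0; python3 - <<'E'
from h import *
st=manip.sense();T=Ro.from_quat(st['tool_rot']);
print('lift 90mm up in tool axes /.8:',np.round(T.inv().apply([0,0,.1])/.8,4)); print(T.as_matrix().round(3))
E
```

```text
tcp [0.5561 0.1572 0.1246] travel [ 0.0007  0.0001 -0.0002] turn [0.0007 0.0001 0.0005] mm [ 0.6  0.  -0.2] deg [0.12 0.01 0.09] F [-3.3 -2.1  5.7] gap 0.144 t 4.9833
lift 90mm up in tool axes /.8: [ 0.0625  0.0003 -0.1083]
[[ 0.866  0.021  0.5  ]
 [ 0.02  -1.     0.008]
 [ 0.5    0.003 -0.866]]
```

Emit:
apply_moves --claw '[-1,-1,-1,-1,-1]' --travel '[[0,0,-0.01],[0,0,-0.025],[0,0,-0.045],[0.015,0,-0.075],[0.035,0,-0.11]]' --turn '[[0,0,0],[0,0,0],[0,0,0],[0,0,0],[0,0,0]]'

```text
t: 5.4
tcp_pos: [0.5313, 0.1569, 0.2102]
tool_rot: [0.968, 0.01, 0.251, -0.002]
force: [0.4, -0.6, -5.9]
finger_gap: 0.143
gripper_force: 88.6
```

Emit:
apply_moves --claw '[-1,-1,-1,-1,-1]' --travel '[[0.02,0,-0.03],[0.03,0,-0.05],[0.03,0,-0.05],[0.03,0,-0.05],[0.03,0,-0.05]]' --turn '[[0,0,0],[0,0,0],[0,0,0],[0,0,0],[0,0,0]]'

```text
t: 5.82
tcp_pos: [0.5347, 0.1569, 0.2579]
tool_rot: [0.967, 0.01, 0.255, -0.001]
force: [-0.6, -0.6, -6.1]
finger_gap: 0.139
gripper_force: 88.6
```

```bash
cat > go.py <<'E'
from h import *
import sys
# hub x,y, yaw deg (tool x heading), tcp z
x,y,a,z=map(float,sys.argv[1:5]);a=np.radians(a)
rel([x,y,z],tool([np.cos(a),np.sin(a),0],[0,0,-1]))
E
python3 go.py .603 -.196 1 .25; python3 - <<'E'
from h import *
s=snap('scene');t=snap('top')
cv2.imwrite('pics/lift.png',np.hstack([cv2.resize(s['pixels'][50:350,300:560],(400,460)),cv2.resize(t['pixels'][200:360,180:320],(400,460))])[...,::-1])
E
```

```text
tcp [0.5347 0.1569 0.2579] travel [0.0611 0.4427 0.0473] turn [ 0.0006 -0.1641  0.0011] mm [ 48.9 354.1  37.8] deg [  0.1  -29.53   0.2 ] F [-0.6 -0.6 -6.1] gap 0.139 t 5.8167
```

View pics/lift.png

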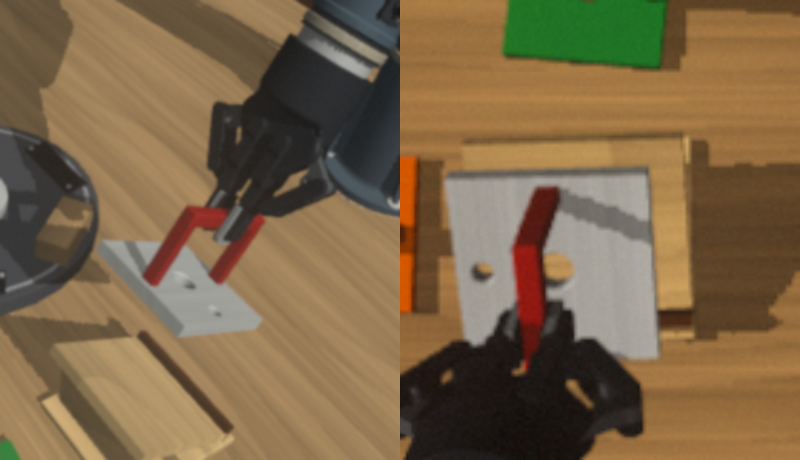

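The plate hangs squarely from the grip: left half, handle (205,215), plate (190,285), empty stand (130,400). Now I level it and carry it over the hub.

Emit:
apply_moves --claw '[-1,-1,-1,-1,-1]' --travel '[[0.01,0.03,0.008],[0.02,0.065,0.016],[0.03,0.1,0.024],[0.045,0.14,0.032],[0.061,0.18,0.04]]' --turn '[[0,-0.03,0],[0,-0.06,0],[0,-0.09,0],[0,-0.125,0],[0,-0.16,0]]'

```text
t: 6.33
tcp_pos: [0.5983, 0.0131, 0.2566]
tool_rot: [1.0, 0.01, 0.007, 0.001]
force: [1.4, 0.4, -6.7]
finger_gap: 0.143
gripper_force: 88.7
```

```bash
python3 go.py .603 -.196 1 .25
```

```text
tcp [0.5983 0.0131 0.2566] travel [0.0003 0.2615 0.0087] turn [ 0.0004 -0.0045  0.0011] mm [  0.3 209.2   6.9] deg [ 0.08 -0.81  0.2 ] F [ 1.4  0.4 -6.7] gap 0.143 t 6.3333
```

Emit:
apply_moves --claw '[-1,-1,-1,-1,-1]' --travel '[[0,0,0],[0,0,0],[0,0,0],[0,0,0],[0,0,0]]' --turn '[[0,-0.004,0],[0,-0.004,0],[0,-0.004,0],[0,-0.004,0],[0,-0.004,0]]'

```text
t: 6.75
tcp_pos: [0.5971, 0.0156, 0.2572]
tool_rot: [1.0, 0.011, 0.003, 0.001]
force: [-1.0, -0.2, -5.8]
finger_gap: 0.142
gripper_force: 88.8
```

```bash
cat > meas.py <<'E'
from h import *
s=snap('top');st=manip.sense();P=cloud(s);h=cv2.cvtColor(s['pixels'],cv2.COLOR_RGB2HSV).astype(int);tc=st['tcp_pos']
print('tcp',tc,'R',Ro.from_quat(st['tool_rot']).as_matrix().round(4).tolist(),'F',st['force'].round(1))
ztop=tc[2]-.0615+.012
c=proj(s,[tc-[0,0,.05]])[0]
near=(abs(P[...,0]-tc[0])<.09)&(abs(P[...,1]-tc[1])<.09)
g=near&(h[...,1]<60)&(h[...,2]>60)&(abs(P[...,2]-ztop)<.012)
Q=P[g]
for _ in range(4):
    c0=Q.mean(0);nn=np.linalg.svd(Q-c0,full_matrices=False)[2][2];nn*=np.sign(nn[2]);r=(Q-c0)@nn;Q=Q[abs(r)<max(.002,1.5*r.std())]
zt=c0[2]-((tc-c0)[:2]@nn[:2])*0
print('plate px',g.sum(),'mean',c0,'normal',nn,'expected top z',ztop)
cn=max(cv2.findContours(g.astype(np.uint8),cv2.RETR_EXTERNAL,cv2.CHAIN_APPROX_NONE)[0],key=len)[:,0]
W=plane(s,cn,c0[2]);rc=cv2.minAreaRect((W[:,:2]*1000).astype(np.float32));print('rect',rc,'n',len(cn))
# far (+x) and sides: fit straight edges
d=W[:,:2]-tc[:2]
for nm,m,ax in (('+x',(d[:,0]>.05)&(abs(d[:,1])<.04),0),('+y',(d[:,1]>.05)&(d[:,0]>-.03)&(d[:,0]<.045),1),('-y',(d[:,1]<-.05)&(d[:,0]>-.03)&(d[:,0]<.045),1)):
    if m.sum()>5:
        p=np.polyfit(W[m,1-ax],W[m,ax],1);print(nm,m.sum(),'slope deg',np.degrees(np.arctan(p[0])),'at tcp',np.polyval(p,tc[1-ax])-tc[ax])
cv2.imwrite('pics/meas_mask.png',(g*255).astype(np.uint8))
E
python3 meas.py
python3 - <<'E'
from h import *
# pin & shaft from both views, by rays at known heights
for n,tb in (('scene',(150,215,240,312)),('top',(240,308,385,460))):
    s=snap(n);h=cv2.cvtColor(s['pixels'],cv2.COLOR_RGB2HSV).astype(int);M=np.zeros((480,640),bool);M[tb[0]:tb[1],tb[2]:tb[3]]=1
    br=M&(h[...,0]>8)&(h[...,0]<28)&(h[...,1]>110);uv=np.argwhere(br)[:,::-1]
    print(n,'pin px',uv.mean(0),uv.min(0),uv.max(0),'mid-height pos',plane(s,[uv.mean(0)],.071),len(uv))
    w=M&(h[...,1]<50)&(h[...,2]>130)|br
    cn=max(cv2.findContours(w.astype(np.uint8),cv2.RETR_EXTERNAL,cv2.CHAIN_APPROX_NONE)[0],key=len)[:,0]
    W=plane(s,cn,.06)[:,:2];ok=np.ones(len(W),bool)
    for _ in range(8):
        A=np.c_[2*W[ok],np.ones(ok.sum())];x=np.linalg.lstsq(A,(W[ok]**2).sum(1),rcond=None)[0];r=np.sqrt(x[2]+x[:2]@x[:2]);e=abs(np.linalg.norm(W-x[:2],axis=1)-r);ok=e<max(.0015,2*np.median(e))
    print('hub',x[:2],r,ok.sum(),len(W))
E
```

```text
tcp [0.59736623 0.0155737  0.25764993] R [[0.9997, 0.0223, 0.0072], [0.0223, -0.9997, -0.0017], [0.0071, 0.0018, -1.0]] F [-0.4  0.4 -5.3]
plate px 1163 mean [0.55264546 0.02180782 0.20713759] normal [-0.00490336 -0.00487431  0.9999761 ] expected top z 0.20814992628749796
rect ((557.3132934570312, 15.476211547851562), (114.79866790771484, 43.514408111572266), 89.93618774414062) n 198
+y 11 slope deg -18.092284852237842 at tcp 0.048505950440516
scene pin px [286.2 185. ] [286 181] [287 188] mid-height pos [[ 0.60249352 -0.15511767  0.071     ]] 10
hub [ 0.5914929  -0.14617459] 0.032831342304276145 55 61
top pin px [403.76190476 274.14285714] [401 272] [406 276] mid-height pos [[ 0.60138109 -0.1577108   0.071     ]] 21
hub [ 0.61450869 -0.19887035] 0.04380275567804264 40 66
```

View pics/meas_mask.png

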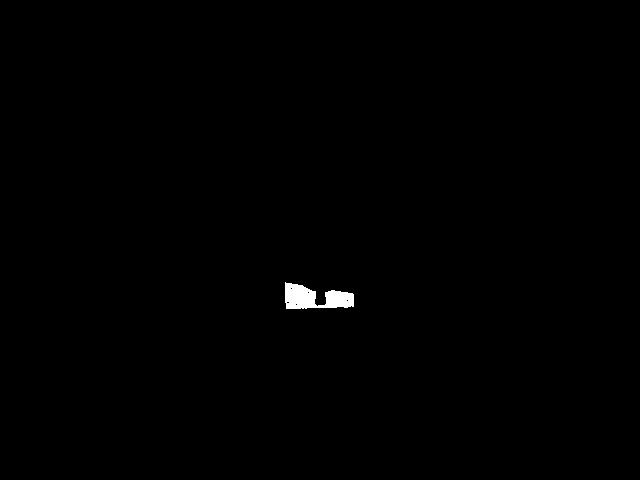

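```bash
python3 - <<'E'
from h import *
from scipy.optimize import least_squares
for n,tb in (('top',(240,308,385,460)),('scene',(150,215,240,312))):
    s=snap(n);im=cv2.imread(f'pics/{n}0.png');h=cv2.cvtColor(im,cv2.COLOR_BGR2HSV).astype(int);M=np.zeros((480,640),bool);M[tb[0]:tb[1],tb[2]:tb[3]]=1
    br=M&(h[...,0]>8)&(h[...,0]<28)&(h[...,1]>110);uv=np.argwhere(br)[:,::-1];p=plane(s,[uv.mean(0)],.071)[0]
    w=M&(h[...,2]>100)
    cn=max(cv2.findContours(w.astype(np.uint8),cv2.RETR_EXTERNAL,cv2.CHAIN_APPROX_NONE)[0],key=len)[:,0]
    W=plane(s,cn,.06)[:,:2]
    if n=='scene': # keep only the back edge ... side wall pollutes the near edge
        W=W[((W-[.603,-.198])@[.42,.9])<.02]
    r=least_squares(lambda x:np.linalg.norm(W-x[:2],axis=1)-x[2],[.603,-.198,.056],loss='soft_l1',f_scale=.0008).x
    print(n,'hub',r,'pin',p,len(uv),'dist',np.linalg.norm(p[:2]-r[:2]),'angle from +y deg',np.degrees(np.arctan2(-(p[0]-r[0]),p[1]-r[1])))
E
```

```text
top hub [ 0.60305738 -0.19235727  0.05109332] pin [ 0.60141725 -0.15751962  0.071     ] 24 dist 0.03487623823820097 angle from +y deg 2.69544441582087
scene hub [ 0.60294509 -0.19465046  0.05585281] pin [ 0.6012782  -0.15542307  0.071     ] 32 dist 0.03926278787492597 angle from +y deg 2.4331975055964667
```

```bash
python3 go.py .605 -.1975 2.7 .23
```

```text
tcp [0.5982 0.0151 0.2585] travel [0.0023 0.2658 0.0362] turn [ 0.0007 -0.0028 -0.008 ] mm [  1.9 212.6  28.9] deg [ 0.13 -0.5  -1.45] F [-0.3  0.7 -5.1] gap 0.148 t 7.0
```

Emit:
apply_moves --claw '[-1,-1,-1,-1,-1]' --travel '[[0,0.03,0],[0,0.07,0],[0.001,0.115,0.005],[0.001,0.155,0.01],[0.002,0.19,0.02]]' --turn '[[0,-0.003,-0.002],[0,-0.003,-0.004],[0,-0.003,-0.006],[0,-0.003,-0.008],[0,-0.003,-0.008]]'

```text
t: 7.42
tcp_pos: [0.6041, -0.1397, 0.2436]
tool_rot: [1.0, 0.023, 0.001, 0.002]
force: [1.1, -0.4, -5.2]
finger_gap: 0.143
gripper_force: 88.9
```

Emit:
apply_moves --claw '[-1,-1,-1,-1,-1]' --travel '[[0,0.03,0.008],[0,0.055,0.016],[0,0.075,0.016],[0,0.075,0.016],[0,0.075,0.016]]' --turn '[[0,0,0],[0,0,0],[0,0,0],[0,0,0],[0,0,0]]'

```text
t: 7.83
tcp_pos: [0.6064, -0.198, 0.23]
tool_rot: [1.0, 0.022, -0.0, 0.001]
force: [-0.3, 0.2, -5.6]
finger_gap: 0.145
gripper_force: 88.9
```

Emit:
apply_moves --claw '[-1,-1,-1]' --travel '[[0,0,0],[0,0,0],[0,0,0]]' --turn '[[0,0,0],[0,0,0],[0,0,0]]'

```text
t: 8.08
tcp_pos: [0.6063, -0.1961, 0.2301]
tool_rot: [1.0, 0.024, -0.001, 0.001]
force: [-0.8, -0.4, -6.1]
finger_gap: 0.147
gripper_force: 88.9
```

```bash
python3 go.py .605 -.1975 2.7 .185; python3 meas.py; python3 - <<'E'
from h import *
s=snap('scene');t=snap('top')
cv2.imwrite('pics/over.png',np.hstack([cv2.resize(s['pixels'][80:260,180:380],(400,360),interpolation=2),cv2.resize(t['pixels'][200:360,330:510],(400,360),interpolation=2)])[...,::-1])
E
```

```text
tcp [ 0.6063 -0.1961  0.2301] travel [-0.0016  0.0015  0.0564] turn [0.0006 0.0004 0.0001] mm [-1.3  1.2 45.1] deg [0.11 0.07 0.03] F [-0.8 -0.4 -6.1] gap 0.147 t 8.0833
tcp [ 0.60632222 -0.19627364  0.23008514] R [[0.9989, 0.0475, -0.0012], [0.0475, -0.9989, -0.0021], [-0.0013, 0.002, -1.0]] F [-0.8 -0.2 -5.2]
plate px 2161 mean [ 0.60208938 -0.16864939  0.18054308] normal [0.00228669 0.00132758 0.9999965 ] expected top z 0.18058513773108165
rect ((603.9896240234375, -171.85845947265625), (118.50652313232422, 72.88684844970703), 2.9716880321502686) n 272
+x 30 slope deg -1.3881218904731805 at tcp 0.05625445554724129
+y 43 slope deg 3.306286192217865 at tcp 0.05987558559116882
```

View pics/over.png

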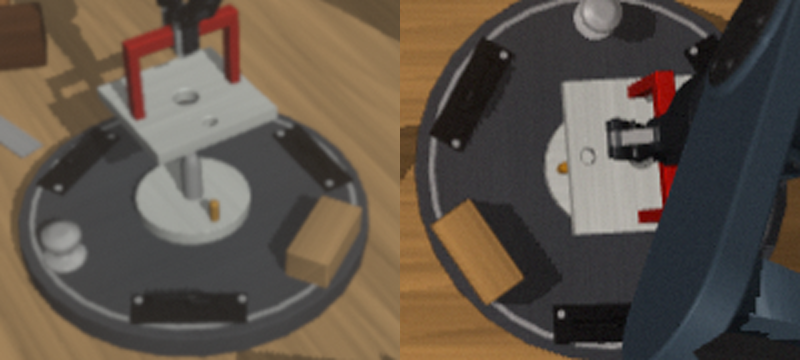

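The picture shows the plate level over the hub. In the left half the bore is at (185,97), the pin hole at (210,122), the shaft at (190,175) and the pin at (214,210); knob, stile and catch are untouched. I measure the holes and pin by casting rays.

```bash
python3 - <<'E'
from h import *
s=snap('scene');t=snap('top')
def rim(s,c,r,z,name):
    g=cv2.cvtColor(s['pixels'],cv2.COLOR_RGB2GRAY).astype(float);u,v=c
    sub=g[v-r:v+r+1,u-r:u+r+1];b=np.median(np.r_[sub[0],sub[-1],sub[:,0],sub[:,-1]])
    w=np.clip(abs(sub-b)-12,0,None);w[w>0]=1
    lab=cv2.connectedComponentsWithStats(w.astype(np.uint8));k=1+np.argmax(lab[2][1:,4]);x,y,ww,hh,a=lab[2][k]
    cc=np.array([u-r+x+(ww-1)/2,v-r+y+(hh-1)/2]);print(name,'bbox',u-r+x,v-r+y,ww,hh,a,'centre',cc,plane(s,[cc],z)[0])
    print(sub.astype(int)) if name!='t pinhole' else 0
rim(s,(273,129),9,.1805,'s bore');rim(s,(285,141),6,.1805,'s pinhole');rim(t,(414,269),6,.1805,'t pinhole')
E
```

```text
s bore bbox 266 125 14 8 80 centre [272.5 128.5] [ 0.60628699 -0.19166653  0.1805    ]
[[163 163 163 163 163 163 164 163 163 162 161 161 163 162 162 162 163 163
  164]
 [163 164 163 164 162 163 162 162 163 161 162 162 163 162 163 164 164 163
  163]
 [163 162 163 162 162 162 162 162 162 162 162 162 164 164 164 163 162 163
  161]
 [161 162 162 161 162 164 165 166 167 167 165 163 163 163 162 161 161 161
  160]
 [161 161 161 164 165 170 174 177 176 173 166 161 159 160 159 159 161 160
  161]
 [161 161 163 166 168 170 170 167 164 159 153 147 145 147 152 158 160 162
  163]
 [162 163 165 161 151 153 156 154 152 148 143 135 127 126 136 151 159 162
  162]
 [161 161 158 150 143 146 151 151 149 143 139 131 120 109 113 137 155 161
  159]
 [161 157 148 141 142 145 149 151 148 144 137 129 119 104 100 125 150 158
  160]
 [159 154 143 138 141 143 144 143 139 134 129 121 112 101 102 132 154 158
  159]
 [158 157 146 140 135 127 119 114 110 106 104 101 100 102 122 145 157 159
  160]
 [160 160 156 148 136 114 102 104 105 104 106 112 120 129 144 154 160 160
  162]
 [162 161 160 157 152 137 128 130 130 131
[... 718 characters left out ...]
 162]
 [159 160 160 163 168 169 165 162 160 161 162 161 161]
 [159 160 163 169 175 176 168 158 153 155 158 160 160]
 [159 160 163 161 159 157 149 139 134 140 155 159 160]
 [159 158 153 150 148 146 138 126 114 123 150 158 159]
 [158 155 150 147 147 142 131 118 114 129 152 158 159]
 [158 156 153 149 147 141 124 122 133 147 157 160 160]
 [158 159 157 154 149 144 143 146 153 157 159 160 159]
 [159 158 157 157 155 155 156 157 159 158 159 157 154]
 [159 157 158 159 158 159 158 158 156 154 153 152 150]
 [159 159 159 159 158 157 157 154 152 150 149 149 148]
 [158 159 158 157 155 153 151 149 149 148 148 147 146]]
t pinhole bbox 411 265 8 9 38 centre [414.5 269. ] [ 0.60306608 -0.15374688  0.1805    ]
```

```bash
python3 go.py .6043 -.1995 2.0 .183
```

```text
tcp [ 0.6063 -0.197   0.2298] travel [-0.0025  0.0029  0.0586] turn [0.0007 0.0004 0.0038] mm [-2.   2.3 46.9] deg [0.12 0.08 0.68] F [-0.2  0.5 -6.4] gap 0.143 t 8.3333
```

Emit:
apply_moves --claw '[-1,-1,-1,-1,-1]' --travel '[[-0.003,0.003,0.015],[-0.003,0.003,0.035],[-0.003,0.003,0.05],[-0.003,0.003,0.058],[-0.003,0.003,0.058]]' --turn '[[0,0,0.004],[0,0,0.004],[0,0,0.004],[0,0,0.004],[0,0,0.004]]'

```text
t: 8.75
tcp_pos: [0.6026, -0.1993, 0.1811]
tool_rot: [1.0, 0.017, -0.003, -0.0]
force: [-0.1, 1.3, -6.1]
finger_gap: 0.144
gripper_force: 88.8
```

Emit:
apply_moves --claw '[-1,-1,-1,-1,-1]' --travel '[[0,0,0],[0,0,0],[0,0,0],[0,0,0],[0,0,0]]' --turn '[[0,0,0],[0,0,0],[0,0,0],[0,0,0],[0,0,0]]'

```text
t: 9.17
tcp_pos: [0.6042, -0.2002, 0.184]
tool_rot: [1.0, 0.017, -0.0, 0.001]
force: [-1.0, 0.1, -6.5]
finger_gap: 0.147
gripper_force: 88.8
```

```bash
python3 go.py .6043 -.1995 2.0 .166; python3 - <<'E'
from h import *
s=snap('scene');t=snap('top')
cv2.imwrite('pics/over2.png',np.hstack([cv2.resize(s['pixels'][110:200,230:330],(400,360),interpolation=2),cv2.resize(t['pixels'][230:310,380:480],(400,360),interpolation=2)])[...,::-1])
E
```

```text
tcp [ 0.6042 -0.2002  0.184 ] travel [ 0.0002 -0.001   0.0225] turn [ 0.0009  0.0001 -0.0005] mm [ 0.1 -0.8 18. ] deg [ 0.16  0.02 -0.08] F [-1.   0.1 -6.5] gap 0.147 t 9.1667
```

View pics/over2.png

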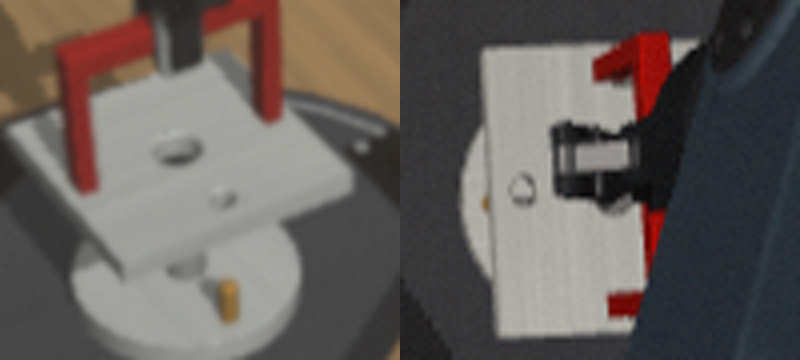

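Left half: bore at (178,150), pin hole (222,197), pin (229,300), plate hovering just above the shaft tip. I check the relative offset once more.

```bash
python3 - <<'E'
from h import *
s=snap('scene');t=snap('top');z=.1345
print(plane(s,[[274.4,147.4],[285.5,159.2]],z),'top pinhole',plane(t,[[380+522/4,230+190/4.5]],z))
print('expected bore px if aligned (scene hub .6029,-.1947..-.1955)',proj(s,[[.603,-.195,z]]))
# shaft in initial scene image: top-end pixel and axis at z=.105
im=cv2.imread('pics/scene0.png')
print(cv2.cvtColor(im,cv2.COLOR_BGR2GRAY)[152:182:3,262:292])
E
```

```text
[[ 0.603524   -0.19480174  0.1345    ]
 [ 0.60175612 -0.1543903   0.1345    ]] top pinhole [[ 0.60033967 -0.34600009  0.1345    ]]
expected bore px if aligned (scene hub .6029,-.1947..-.1955) [[274.60223746 147.25274302]]
[[ 71  70  71  71  71  71  70  71  71  72  72  72  72  71  72  72  71  71
   71  72  72  72  72  72  72  71  73  71  73  73]
 [ 69  71  71  71  71  70  71  71  72  71  76  89  99 102  96  87  75  72
   72  73  71  72  71  72  72  73  73  73  72  72]
 [ 56  56  59  64  66  71  71  74  73  75  94 121 133 139 141 135 115  97
  103 100  96  91  87  88  83  79  74  74  72  72]
 [ 83  86  94 101 105 105 107 102  86  83  97 114 127 136 141 139 132 125
  135 157 164 164 164 164 161 158 155 148 139 127]
 [153 127 113 109 110 109 108 104  90  87  97 109 117 125 128 129 127 123
  128 157 166 166 166 166 166 165 166 166 165 163]
 [164 163 153 127 111 110 108 104  91  83  95 106 117 125 126 128 126 122
  126 155 164 165 167 167 167 167 166 167 167 165]
 [163 164 165 163 152 127 111 107  95  83  92 105 114 122 126 127 126 122
  123 146 161 165 163 164 165 166 167 168 167 166]
 [163 164 163 164 165 157 129 110 102  83  90 104 114 122 125 127 125 121
  122 139 159 166 166 165 165 165 164 165 166 168]
 [162 163 163 163 164 163 164 158 139 108  91 101 113 118 125 126 124 120
  120 137 157 163 163 166 166 166 165 165 164 164]
 [162 161 160 160 162 162 163 163 162 157 144 131 127 128 133 134 139 138
  134 136 137 141 150 147 148 150 155 161 164 164]]
```

Emit:
apply_moves --claw '[-1,-1,-1,-1,-1]' --travel '[[0,-0.0005,0.006],[0,-0.0005,0.012],[0,-0.0005,0.017],[0,-0.0005,0.02],[0,-0.0005,0.02]]' --turn '[[0,0,0],[0,0,0],[0,0,0],[0,0,0],[0,0,0]]'

```text
t: 9.78
tcp_pos: [0.6031, -0.1994, 0.1661]
tool_rot: [1.0, 0.017, -0.002, 0.001]
force: [0.2, -0.3, -6.3]
finger_gap: 0.143
gripper_force: 88.9
```

```bash
python3 go.py .6043 -.1995 2.0 .156; python3 -c "
from h import *;print(manip.sense()['ft_torque'])"
```

```text
tcp [ 0.6031 -0.1994  0.1661] travel [0.0015 0.0002 0.0126] turn [ 0.0003  0.0011 -0.0005] mm [ 1.2  0.2 10.1] deg [ 0.05  0.2  -0.08] F [ 0.2 -0.3 -6.3] gap 0.143 t 9.7833
[0.01904137 0.04761086 0.01420014]
```

Emit:
apply_moves --claw '[-1,-1,-1,-1,-1]' --travel '[[0,0,0.004],[0,0,0.008],[0,0,0.012],[0,0,0.015],[0,0,0.015]]' --turn '[[0,0,0],[0,0,0],[0,0,0],[0,0,0],[0,0,0]]'

```text
t: 10.2
tcp_pos: [0.6034, -0.1995, 0.1545]
tool_rot: [1.0, 0.017, -0.001, 0.001]
force: [0.3, 0.2, -5.7]
finger_gap: 0.141
gripper_force: 88.9
```

```bash
python3 go.py .6043 -.1995 2.0 .145; python3 -c "
from h import *;print(manip.sense()['ft_torque'])"
```

```text
tcp [ 0.6034 -0.1995  0.1545] travel [ 0.0012 -0.      0.0119] turn [ 0.0004  0.0009 -0.0005] mm [ 1.  -0.   9.5] deg [ 0.08  0.16 -0.09] F [ 0.3  0.2 -5.7] gap 0.141 t 10.2
[-0.04591779  0.05390031 -0.02388164]
```

Emit:
apply_moves --claw '[-1,-1,-1,-1,-1]' --travel '[[0,0,0.003],[0,0,0.006],[0,0,0.009],[0,0,0.012],[0,0,0.012]]' --turn '[[0,0,0],[0,0,0],[0,0,0],[0,0,0],[0,0,0]]'

```text
t: 10.62
tcp_pos: [0.6034, -0.1996, 0.145]
tool_rot: [1.0, 0.017, -0.001, 0.001]
force: [-0.6, 0.5, -5.6]
finger_gap: 0.144
gripper_force: 88.9
```

```bash
python3 go.py .6043 -.1995 2.0 .145; python3 -c "
from h import *;print(manip.sense()['ft_torque'])"
```

```text
tcp [ 0.6034 -0.1996  0.145 ] travel [ 0.0012 -0.      0.0001] turn [ 0.0005  0.0008 -0.0005] mm [ 0.9 -0.   0. ] deg [ 0.09  0.15 -0.09] F [-0.6  0.5 -5.6] gap 0.144 t 10.6167
[ 0.05444228  0.00387925 -0.00327751]
```

Underside is now near the pin's tip; I continue in small steps of 1–2 mm.

Emit:
apply_moves --claw '[-1,-1,-1,-1,-1]' --travel '[[0,0,0.0015],[0,0,0.003],[0,0,0.0045],[0,0,0.006],[0,0,0.006]]' --turn '[[0,0,0],[0,0,0],[0,0,0],[0,0,0],[0,0,0]]'

```text
t: 11.03
tcp_pos: [0.6036, -0.1997, 0.1406]
tool_rot: [1.0, 0.017, -0.001, 0.001]
force: [1.0, 0.2, -6.2]
finger_gap: 0.145
gripper_force: 88.9
```

```bash
python3 go.py .6043 -.1995 2.0 .13; python3 -c "
from h import *;print(manip.sense()['ft_torque'])"
```

```text
tcp [ 0.6036 -0.1997  0.1406] travel [ 0.0009 -0.0002  0.0133] turn [ 0.0006  0.0006 -0.0005] mm [ 0.7 -0.2 10.6] deg [ 0.11  0.11 -0.09] F [ 1.   0.2 -6.2] gap 0.145 t 11.0333
[-0.02242742  0.03199553 -0.03035639]
```

Emit:
apply_moves --claw '[-1,-1,-1,-1,-1]' --travel '[[0,0,0.0015],[0,0,0.003],[0,0,0.0045],[0,0,0.006],[0,0,0.006]]' --turn '[[0,0,0],[0,0,0],[0,0,0],[0,0,0],[0,0,0]]'

```text
t: 11.45
tcp_pos: [0.6036, -0.1997, 0.1358]
tool_rot: [1.0, 0.017, -0.001, 0.001]
force: [-0.4, -0.6, -4.7]
finger_gap: 0.142
gripper_force: 88.9
```

```bash
python3 go.py .6043 -.1995 2.0 .124; python3 -c "
from h import *;print(manip.sense()['ft_torque'])"
```

```text
tcp [ 0.6036 -0.1997  0.1358] travel [ 0.001  -0.0002  0.0147] turn [ 0.0006  0.0007 -0.0005] mm [ 0.8 -0.2 11.8] deg [ 0.1   0.12 -0.09] F [-0.4 -0.6 -4.7] gap 0.142 t 11.45
[0.02107864 0.00757078 0.02276874]
```

Emit:
apply_moves --claw '[-1,-1,-1,-1,-1]' --travel '[[0,0,0.002],[0,0,0.004],[0,0,0.006],[0,0,0.008],[0,0,0.009]]' --turn '[[0,0,0],[0,0,0],[0,0,0],[0,0,0],[0,0,0]]'

```text
t: 11.87
tcp_pos: [0.6036, -0.1997, 0.1286]
tool_rot: [1.0, 0.017, -0.001, 0.001]
force: [-0.6, -0.9, -5.0]
finger_gap: 0.146
gripper_force: 88.9
```

```bash
python3 go.py .6043 -.1995 2.0 .122; python3 -c "
from h import *;print(manip.sense()['ft_torque'])"
```

```text
tcp [ 0.6036 -0.1997  0.1286] travel [ 0.0009 -0.0003  0.0082] turn [ 0.0006  0.0006 -0.0005] mm [ 0.7 -0.2  6.6] deg [ 0.11  0.11 -0.09] F [-0.6 -0.9 -5. ] gap 0.146 t 11.8667
[-0.00186563 -0.01119076  0.00513314]
```

Emit:
apply_moves --claw '[-1,-1,-1,-1,-1]' --travel '[[0,0,0.001],[0,0,0.002],[0,0,0.003],[0,0,0.004],[0,0,0.005]]' --turn '[[0,0,0],[0,0,0],[0,0,0],[0,0,0],[0,0,0]]'

```text
t: 12.28
tcp_pos: [0.6038, -0.1998, 0.1249]
tool_rot: [1.0, 0.017, -0.001, 0.001]
force: [-0.1, 0.2, -6.3]
finger_gap: 0.139
gripper_force: 88.9
```

```bash
python3 go.py .6043 -.1995 2.0 .122; python3 -c "
from h import *;print(manip.sense()['ft_torque'])"
```

```text
tcp [ 0.6038 -0.1998  0.1249] travel [ 0.0006 -0.0004  0.0036] turn [ 0.0007  0.0004 -0.0005] mm [ 0.5 -0.3  2.9] deg [ 0.12  0.08 -0.09] F [-0.1  0.2 -6.3] gap 0.139 t 12.2833
[ 0.01073799 -0.0130539   0.0050542 ]
```

Emit:
apply_moves --claw '[-1,-1,-1,-1,-1]' --travel '[[0,0,0.0006],[0,0,0.0012],[0,0,0.0018],[0,0,0.0024],[0,0,0.003]]' --turn '[[0,0,0],[0,0,0],[0,0,0],[0,0,0],[0,0,0]]'

```text
t: 12.7
tcp_pos: [0.6037, -0.1996, 0.1228]
tool_rot: [1.0, 0.017, -0.001, 0.001]
force: [-1.8, 1.4, -0.5]
finger_gap: 0.143
gripper_force: 89.6
```

```bash
python3 go.py .6043 -.1995 2.0 .122; python3 -c "
from h import *;print(manip.sense()['ft_torque'])"
```

```text
tcp [ 0.6037 -0.1996  0.1228] travel [ 0.0007 -0.0001  0.0011] turn [ 0.0006  0.0005 -0.0005] mm [ 0.6 -0.1  0.8] deg [ 0.11  0.09 -0.09] F [-1.8  1.4 -0.5] gap 0.143 t 12.7
[ 0.15258416  0.19821155 -0.01201055]
```

Contact at the expected height (TCP 0.1228). I settle it with a slight press, then open.

Emit:
apply_moves --claw '[-1,-1,-1]' --travel '[[0,0,0.0005],[0,0,0.0005],[0,0,0.0005]]' --turn '[[0,0,0],[0,0,0],[0,0,0]]' --newtons 30

```text
t: 12.95
tcp_pos: [0.6037, -0.1996, 0.1228]
tool_rot: [1.0, 0.017, -0.001, 0.001]
force: [-2.4, 2.2, 1.5]
finger_gap: 0.139
gripper_force: 89.7
```

Emit:
apply_moves --claw '[-0.4,0,0,0.3,0.3]' --travel '[[0,0,0],[0,0,0],[0,0,0],[0,0,0],[0,0,0]]' --turn '[[0,0,0],[0,0,0],[0,0,0],[0,0,0],[0,0,0]]'

```text
t: 13.37
tcp_pos: [0.6041, -0.2001, 0.1223]
tool_rot: [1.0, 0.017, -0.0, 0.001]
force: [0.5, 0.1, -0.3]
finger_gap: 0.649
gripper_force: 0.0
```

Emit:
apply_moves --claw '[0.3,0.3,0.3,0.3,0.3]' --travel '[[0,0,0],[0,0,-0.01],[0,0,-0.03],[0,0,-0.06],[0,0,-0.1]]' --turn '[[0,0,0],[0,0,0],[0,0,0],[0,0,0],[0,0,0]]'

```text
t: 13.78
tcp_pos: [0.6024, -0.1989, 0.2012]
tool_rot: [1.0, 0.017, -0.003, -0.0]
force: [0.4, -0.4, -0.0]
finger_gap: 0.646
gripper_force: 0.0
```

Emit:
apply_moves --claw '[0.3,0.3,0.3,0.3,0.3]' --travel '[[0,0,-0.03],[0,0,-0.06],[-0.03,0,-0.08],[-0.07,0,-0.1],[-0.11,0,-0.1]]' --turn '[[0,0,0],[0,0,0],[0,0,0],[0,0,0],[0,0,0]]'

```text
t: 14.2
tcp_pos: [0.5173, -0.2034, 0.2863]
tool_rot: [1.0, 0.017, 0.003, 0.003]
force: [0.7, -0.1, 0.2]
finger_gap: 0.652
gripper_force: 0.0
```

```bash
python3 - <<'E'
from h import *
s=snap('scene');t=snap('top')
cv2.imwrite('pics/end.png',np.hstack([cv2.resize(s['pixels'][100:260,180:380],(400,360),interpolation=2),cv2.resize(t['pixels'][190:370,330:520],(400,360),interpolation=2)])[...,::-1])
for im in (s,t):
    P=cloud(im);h=cv2.cvtColor(im['pixels'],cv2.COLOR_RGB2HSV).astype(int)
    g=(abs(P[...,0]-.603)<.055)&(abs(P[...,1]+.197)<.055)&(h[...,1]<50)&(P[...,2]<.082)&(P[...,2]>.062)
    Q=P[g];c0=Q.mean(0);n=np.linalg.svd(Q-c0,full_matrices=False)[2][2];print(len(Q),c0,n*np.sign(n[2]))
print(manip.sense()['tcp_pos'],manip.sense()['force'],manip.sense()['t'])
E
```

```text
1781 [ 0.6018438  -0.18918949  0.07124811] [-0.00551502 -0.00214907  0.99998248]
2225 [ 0.60266921 -0.19203917  0.0732002 ] [-2.82793039e-04  2.53694522e-03  9.99996742e-01]
[ 0.51155899 -0.20132558  0.28341949] [-0.01997597 -0.60962838 -0.17771882] 14.3
```

View pics/end.png

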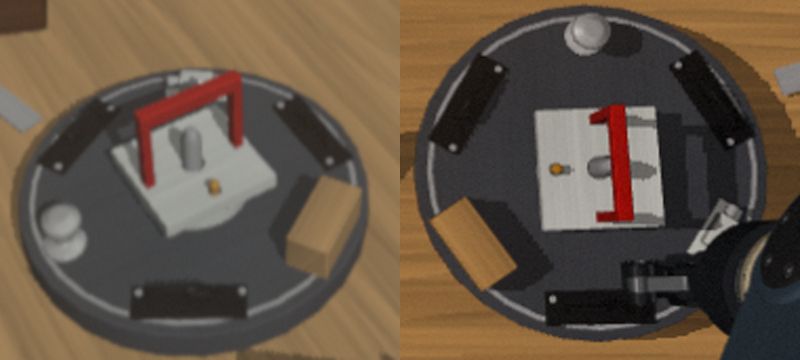

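The plate lies flat (top at about 72 mm, level within 0.3°). The shaft shows through the bore at (193,150), the pin through its hole at (214,186), and the knob, stile and catch are in place. I let the arm settle and hand in.

Emit:
apply_moves --claw '[0.3,0.3,0.3,0.3]' --travel '[[0,0,0],[0,0,0],[0,0,0],[0,0,0]]' --turn '[[0,0,0],[0,0,0],[0,0,0],[0,0,0]]'

```text
t: 14.63
tcp_pos: [0.517, -0.2026, 0.282]
tool_rot: [1.0, 0.017, -0.001, 0.001]
force: [0.2, 0.1, -0.3]
finger_gap: 0.648
gripper_force: 0.0
```

```bash
python3 -c "
from station import manip;print(manip.sign_off())"
```

```text
the job is handed in; nothing more can be done
None
```

The index plate is flat and fully home on the hub over both the shaft and the pin, released handle up, with the knob, offcut and catch left in place; the job was handed in at about 14.6 s, and the hand-in returned no verdict.

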